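Load the vial reader and hold its shutter at the mark

TASK

Stand the clear white-capped vial upright, right down in the round well of the white vial reader and let go of it; then pull the reader's spring-loaded shutter slide out by its black grip until the white pointer is level with the red clip on the scale. The shutter springs shut if released, so finish while still holding it steady at the clip. Keep the vial upright throughout, and do not disturb the amber vial, the beaker or the timer.

Things in the scene. Friction and masses are not known exactly. Their poses are not given: they have to be found in the camera images.
- reader: Vial reader, fixed: grey base plate 262 x 124 x 8 mm with a white block 92 x 92 mm, top 44 mm above the table. Origin: on the table under the centre of the block and its round well; z up; the slide is pulled out along local -x (direction in the room varies). Guide rails and, on the local +y side, a black scale bar with white ticks (top 22 mm high) run from the block to local x = -174 mm.
- well_floor (a point): Centre of the flat floor of the well: 12 mm above the table; the well is 33 mm in diameter, 32 mm deep, with a 2 mm chamfer; its mouth is at 44 mm height.
- pull_grip: Black upright grip, 14 mm (along the pull) x 26 x 55 mm, its foot 20 mm along the pull, 10 mm high, on the steel shutter slide. Origin: centre of its underside, 20 mm above the table. Axes as the reader's. Shut (start) it is at reader x = -95 mm, 49 mm off the block; it pulls along reader -x, stop at 65 mm; the spring pulls back 5 N shut, 10 N at the stop. Nothing beside it is higher than 30 mm.
- pointer (a point): Tip of the white pointer that reaches sideways (local +y) from the slide to the scale, level with the middle of the grip; it moves with the grip.
- marker_clip: Red clip, 10 mm along the scale x 26 mm across, astride the black scale bar, fixed; origin at the middle of the clip on the scale's top; axes as the reader's. Where it sits along the scale varies: 28 to 50 mm of pull bring the pointer level with it.
- vial: Clear glass vial with white cap, loose, upright on the table, about 45 g: 28 mm in diameter, 65 mm tall; the cap (top 13 mm) is 24 mm in diameter. Origin: centre of its underside, z along its axis.
- amber_vial: Amber vial with black cap, a bystander: 23 mm in diameter, 55 mm tall. Origin: centre of its underside. It and the clear vial may be in each other's place.
- beaker: Small glass beaker, a bystander: 44 mm in diameter, 57 mm tall. Origin: centre of its underside.
- timer: White lab timer lying flat with three keys, a bystander: 58 x 62 x 18 mm. Origin: centre of its underside.
There are look-alikes about, which are no part of the job. What is meant by the vial is not blue or yellow, and is the smaller of those in its own colour.

How it is judged:
By the outcome, as a careful person would: the job done as asked, in the order asked, and still so for the second after the job is handed in, while the arm keeps its last pose, push and grip.
It also fails if it takes over 54 s, if anything falls off the work surface, if the arm or the gripper's body presses on something with over 40 N, if the wrist force passes 120 N, or if a joint passes its speed limit or range.

ROBOT

A 6-joint arm with a two-finger parallel gripper is mounted at the origin on a cart in front of the work surface, level with it; the furniture and walls round the work are solid. World frame = base frame: x ahead of the robot, y to its left, z up, the work surface at z = 0. Lengths are in mm, angles in degrees, forces in N, time in s.
With the tool pointing down it reaches from about 300 to 750 mm from the base axis. Payload 8.5 kg.
Tool frame: the origin (TCP) lies at the very end of the fingers, on their centre line; the grasp point (between the pads) lies 19 mm behind it; z points along the fingers, y is the line along which they close (so a half turn about z gives the same grasp; the last joint's range is limited). The gripper opens to 85 mm and grips with 20 to 120 N. Pads are 22 mm wide; open, the fingers measure 114 mm over their backs; the gripper's body (76 mm by 85 mm) begins 54 mm behind the grasp point. The pads swing forward as they close: fully open they stand 13 mm farther back than shut.
Start: joints at [29.204, 21.807, 74.336, -0, 83.858, -12.336], TCP at [411.66, 364.714, 231.322] pointing down, gripper open.
Joint ranges: [-178.18, 178.18], [-50.72, 133.34], [12.68, 142.11], [-81.47, 261.47], [9.98, 163.14], [-165.26, 165.26]. Speed limits (degrees/s): [136.94, 136.94, 180, 180, 180, 180].

INTERFACE

Orientations are given as [roll, pitch, yaw] about the fixed x, y, z axes, in that order (R = Rz(yaw) Ry(pitch) Rx(roll)).
In Python, from cell import ctrl, optics gives the robot as it stands. The module is installed in compiled form; this text tells all that it offers.
- The arm moves only by the shell command python3 -m pendant 'ROWS'. ROWS is a JSON object whose one key "motion" holds a list of rows, each a list of 5 numbers: the opening, from -1 (shut) to 1 (fully open), then the shift along the tool's x, y, z in mm, then the turn about the tool's z in degrees. In form: {"motion": [[gripper, tx, ty, tz, yaw], ...]}. A call has 1 to 20 rows; each row is the pose to reach, as a shift and turn from the pose commanded when the call began, along the tool's axes at that moment; what a row does not reach only later rows make up. A row lasts 1/10 s, in which the tool goes at most 50 mm and 8.59 degrees, less where a joint would pass 70% of its speed; a pose out of reach is approached as far as the arm can. A call with a gripper value outside its range is refused whole. The fingers move at their own pace and stop on an object; the grip force is fixed at half the most. Time passes only in rows, so rows that repeat a pose let the fingers close. It gives the time, the measured TCP pose, the force, the opening and the grip force at its end, in the units of the state.
- ctrl.get_state(): the state, without advancing time (a new reading comes with each control period).
- optics.camera(name): name is "scene" or "top" or "wrist"; returns the picture (384x512x3 uint8, red, green, blue); there is no depth.
- optics.get_calibration(name): a dict with "vertical_fov" (degrees; the focal length in pixels is half the picture's height over the tangent of half this angle, whatever the lens; pixels are square), "cx", "cy" (the principal point, pixels), "rvec" (rotation vector, rad) and "tvec" (3), from world to camera coordinates, as OpenCV has them. Camera axes: x right, y down, z forward; pixel columns grow to the right and rows downward; lengths in mm; the calibration is good to about 2 mm. The wrist camera is an equidistant fisheye: a pixel r from the principal point sees the ray r / f radians off the axis. A picture is of the moment at which its call begins: read the wrist's pose just before it. get_calibration takes no time and is no camera call; for the wrist camera it gives the pose at the moment of the call.
- ctrl.sign_off(): hands the job in; it is judged then, once.
The state is a dict: "time": time; "qpos": joint angles; "qd": joint speeds; "joint_torque": joint torques, N m; "tool_pos": TCP position; "orientation": TCP orientation; "ft_force": force on the tool from outside, world axes, zero at the start; "moment": the same for the moment, N m; "finger_gap": finger opening in mm; "grip_force": force on a finger pad.
Only numpy, scipy, OpenCV 4.12 (cv2) and the standard library are available. Lean on these libraries where they do the work, as an engineer would, in place of code of your own. Each camera call takes 0.05 s, during which the arm holds its last target. There are 200 camera calls.

## Working session

There is one attempt and no reset: what is moved stays moved. The work goes in short steps, Python scripts to look and compute and a shell command to move; the robot and the scene stay as the last step left them, time stands still between calls to the robot, and variables do not carry over. Pictures are saved under pics/ and viewed, at most 14 in all, crops included, and the job is handed in when it is done.

```bash
mkdir -p pics; cat > h.py <<'E'
import numpy as np, cv2
from cell import ctrl, optics
def cal(n):
    c=optics.get_calibration(n); f=192/np.tan(np.radians(c["vertical_fov"])/2)
    R=cv2.Rodrigues(np.array(c["rvec"],float))[0]; t=np.array(c["tvec"],float).ravel()
    return f,c["cx"],c["cy"],R,t
def ray(n,u,v,C=None):
    f,cx,cy,R,t=C or cal(n); x,y=u-cx,v-cy
    if n=="wrist":
        r=np.hypot(x,y)+1e-9; a=r/f; d=np.array([x/r*np.sin(a),y/r*np.sin(a),np.cos(a)])
    else: d=np.array([x/f,y/f,1.])
    d=R.T@d; return -R.T@t, d/np.linalg.norm(d)
def plane(n,u,v,z,C=None):
    o,d=ray(n,u,v,C); return o+d*(z-o[2])/d[2]
def proj(n,P,C=None):
    f,cx,cy,R,t=C or cal(n); p=R@np.asarray(P,float)+t
    if n=="wrist":
        r=np.hypot(p[0],p[1])+1e-9; a=np.arctan2(r,p[2]); return cx+f*a*p[0]/r, cy+f*a*p[1]/r
    return cx+f*p[0]/p[2], cy+f*p[1]/p[2]
def tri(r1,r2):
    (a,d),(b,e)=r1,r2; s=np.linalg.lstsq(np.c_[d,-e],b-a,rcond=None)[0]
    p,q=a+s[0]*d,b+s[1]*e; return (p+q)/2, np.linalg.norm(p-q)
def save(n,im): cv2.imwrite("pics/"+n,im[:,:,::-1])
E
python3 - <<'E'
from h import *
s=ctrl.get_state(); print({k:np.round(v,2) for k,v in s.items()})
ims={}
for n in("scene","top","wrist"):
    C=cal(n); im=optics.camera(n); np.save(n+"0.npy",im); ims[n]=im
    print(n,C[0],C[1:3],"pos",-C[3].T@C[4],"axis",C[3][2])
    save(n+"0.png",cv2.resize(im,(800,600),interpolation=cv2.INTER_CUBIC))
E
```

```text
{'time': np.float64(0.0), 'qpos': array([ 29.21,  21.84,  74.39,   0.  ,  83.86, -12.34]), 'qd': array([ 0.06,  0.02, -0.01,  0.05, -0.05,  0.08]), 'joint_torque': array([  0.  , -44.85, -23.13,  -0.  ,   0.  ,  -0.  ]), 'tool_pos': array([411.39, 364.59, 230.71]), 'orientation': array([-1.7992e+02, -2.0000e-02,  1.3154e+02]), 'ft_force': array([-0.26,  0.6 ,  0.1 ]), 'moment': array([-0.03,  0.  , -0.  ]), 'grip_force': np.float64(0.0), 'finger_gap': np.float64(85.45)}
scene 483.4325576592519 (258.23670397730865, 193.96981846675848) pos [-141.06152579 -418.72935256  512.12258153] axis [ 0.74591948  0.41851328 -0.51812234]
top 486.2395215432744 (255.797971219439, 182.65912549591823) pos [324.91664449 -54.65455299 981.90794227] axis [ 0.22367665  0.02479599 -0.97434794]
wrist 297.3186396354542 (255.35470450465579, 195.3839041155862) pos [367.94052489 415.36884629 373.60103366] axis [ 0.17574044 -0.1995241  -0.96400489]
```

View pics/top0.png

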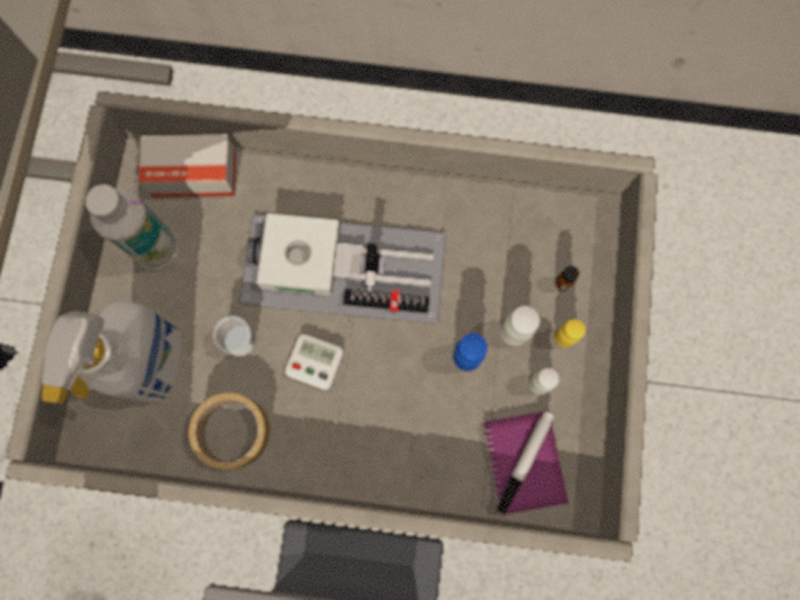

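View pics/scene0.png

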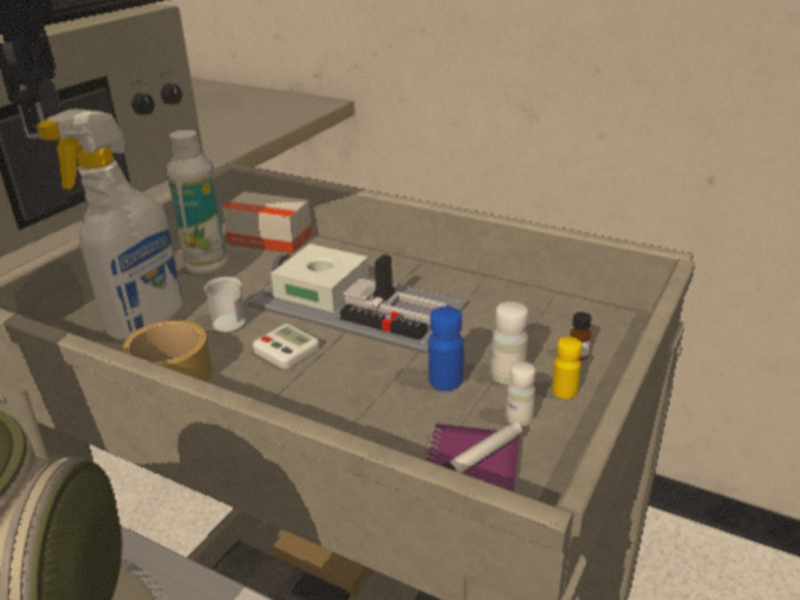

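The top view (800x600 px) shows the small white-capped vial at (545,381), with look-alikes: big white (521,325), blue (470,350), yellow (570,333) and amber (567,277). The reader block is at (298,253), with its grip at (372,262) and the red clip at (395,301). In the scene view the small vial is at (521,392), the grip at (384,275) and the clip at (390,322). By the description I choose the smaller of the two white ones. Next I measure and check it in a close crop.

```bash
python3 - <<'E'
from h import *
T=np.load("top0.npy");S=np.load("scene0.npy")
k=1.5625
def blob(im,cond,x0,y0,x1,y1):
    b=im[y0:y1,x0:x1]; hsv=cv2.cvtColor(b,cv2.COLOR_RGB2HSV).astype(int); m=cond(hsv).astype(np.uint8)
    n,l,st,c=cv2.connectedComponentsWithStats(m)
    return [(c[i]+[x0,y0],st[i,:4]+[x0,y0,0,0],st[i,4]) for i in np.argsort(-st[1:,4])[:2]+1]
red=lambda h:((h[...,0]<8)|(h[...,0]>172))&(h[...,1]>150)&(h[...,2]>90)
a=blob(T,red,215,170,290,215);b=blob(S,red,230,190,270,225);print("clip",a[:1],b[:1]);print(tri(ray("top",*a[0][0]),ray("scene",*b[0][0])))
wh=lambda h:(h[...,1]<60)&(h[...,2]>165)
for nm,A,B in(("small",(335,230,365,258),(322,228,348,250)),("big",(318,190,348,222),(314,190,342,212))):
    a=blob(T,wh,*A);b=blob(S,wh,*B);print(nm,a[:1],b[:1]);print(tri(ray("top",*a[0][0]),ray("scene",*b[0][0])))
for nm,p,q in(("well",(298,252),(321,266)),("grip top",(372,249),(384,259))):
    print(nm,tri(ray("top",*np.array(p)/k),ray("scene",*np.array(q)/k)))
for nm,p in(("TL",(264,214)),("TR",(339,220)),("BR",(332,293)),("BL",(258,286))): print(nm,plane("top",p[0]/k,p[1]/k,44))
for p in((249,212),(443,232),(437,322),(242,303)): print("plate",plane("top",p[0]/k,p[1]/k,8))
c=lambda im,x0,y0,w,h,s:cv2.resize(im[y0:y0+h,x0:x0+w],(w*s,h*s),interpolation=cv2.INTER_CUBIC)
save("crop1.png",np.hstack([np.vstack([c(T,150,125,140,90,4),c(S,160,145,140,90,4)])[:, :560], np.vstack([c(T,320,190,55,75,4),c(S,310,195,55,75,4),np.zeros((120,220,3),np.uint8)])])[:600])
E
```

```text
clip [(array([251.75   , 189.09375]), array([249, 186,   6,   8]), np.int32(32))] [(array([248.13333333, 205.76666667]), array([244, 200,  11,  12]), np.int32(60))]
(array([531.33064978, -21.49683755,  13.66707814]), np.float64(5.016648929733155))
small [(array([349.9494382 , 243.25280899]), array([343, 236,  15,  16]), np.int32(178))] [(array([331.02531646, 238.37974684]), array([322, 228,  20,  22]), np.int32(316))]
(array([ 441.69107217, -221.15820665,   62.13479787]), np.float64(3.1885134743936128))
big [(array([334.31855956, 207.57063712]), array([325, 196,  20,  25]), np.int32(361))] [(array([326.53398058, 202.13268608]), array([318, 193,  20,  19]), np.int32(309))]
(array([ 503.23832264, -185.10040592,   83.16902999]), np.float64(2.458527423748452))
well (array([568.03327125, 103.10174755,  42.68577527]), np.float64(2.3593108496235184))
grip top (array([575.18512142,   8.92006111,  71.93543858]), np.float64(0.8812174106360071))
TL [611.68308607 155.46555845  44.        ]
TR [616.16526039  58.06757358  44.        ]
BR [519.44836571  52.77075818  44.        ]
BL [516.3732027  146.96514823  44.        ]
plate [622.87074623 183.98705594   8.        ]
plate [628.66837357 -77.96003822   8.        ]
plate [506.26591118 -84.27618488   8.        ]
plate [498.53277232 171.57051424   8.        ]
```

View pics/crop1.png

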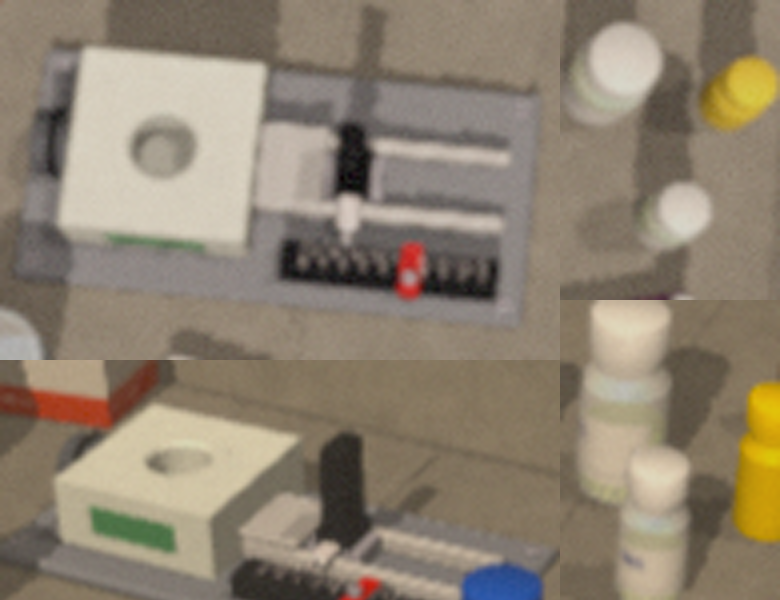

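The crop shows a small clear white-capped vial beside a clearly larger white twin, so the choice holds. The well mouth, the grip with its white pointer, and the clip are all distinct. Before moving, I check the bottle heights, the neighbours and the path.

```bash
python3 - <<'E'
from h import *
k=1.5625
for nm,p,q in(("spray nozzle",(55,393),(48,130)),("spray head",(85,325),(100,118)),("white bottle cap",(104,199),(184,136)),("blue cap",(472,345),(446,315)),("yellow cap",(572,327),(569,344)),("amber cap",(569,273),(581,320)),("beaker",(232,325),(225,286)),("wall near corner",(632,550),(570,525)),("wall far corner",(652,162),(691,255)),("wall right mid",(640,400),(625,410))):
    print(nm,*tri(ray("top",*np.array(p)/k),ray("scene",*np.array(q)/k)))
print("tcp in top",np.array(proj("top",[411,365,231]))*k)
E
```

```text
spray nozzle [345.44948487 267.95285839 269.93514936] 0.4115835002269801
spray head [409.8738745  259.36215652 264.88979921] 6.913512334719955
white bottle cap [560.60279771 298.18405733 192.90011171] 0.1347589395564455
blue cap [ 469.60833586 -126.73250744   86.8582468 ] 0.8572212660503694
yellow cap [ 511.899053   -248.86388137   61.45254242] 1.9459929356943726
amber cap [ 582.81132062 -241.7373809    48.99181638] 0.5944137667302287
beaker [460.98537464 170.09152021  50.68272858] 2.590676810351458
wall near corner [ 261.15308371 -331.18169432   77.21956732] 1.4135610549531439
wall far corner [ 731.69018376 -328.14459855   81.86891073] 0.6638074022284567
wall right mid [ 431.50109324 -332.25245011   63.684127  ] 6.424685024325301
tcp in top [ -7.76659973 318.48098831]
```

View pics/wrist0.png

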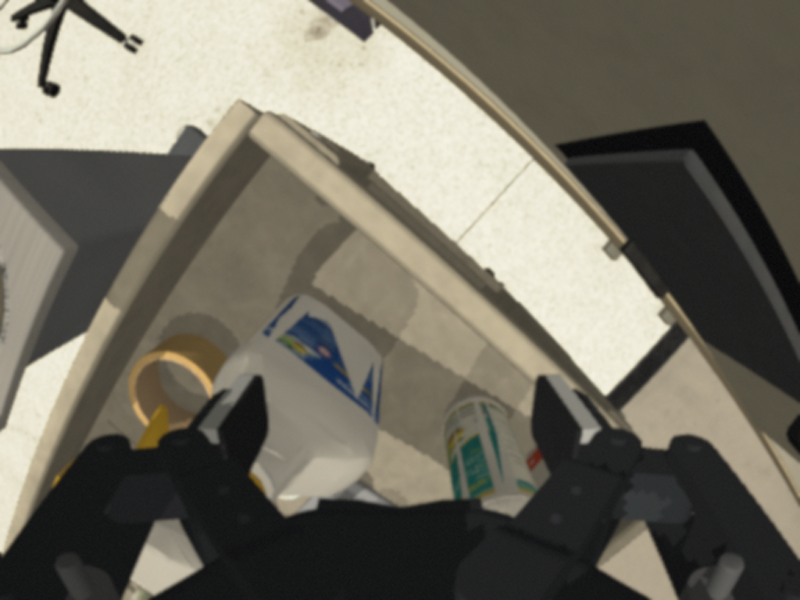

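The wrist view shows the spray bottle right beside the gripper: its body is at (300,400), and its head measures about 270 mm high. I must therefore rise before moving across.

```bash
python3 -m pendant '{"motion": [[1,0,0,-40,0],[1,0,0,-80,0],[1,0,0,-120,0],[1,0,0,-120,0],[1,-40,-10,-120,-8],[1,-80,-20,-120,-16],[1,-120,-30,-120,-24],[1,-160,-40,-120,-32],[1,-200,-50,-120,-40],[1,-240,-60,-120,-48],[1,-280,-70,-120,-50],[1,-312,-77,-120,-50],[1,-312,-77,-120,-50],[1,-312,-77,-120,-50]]}'
python3 - <<'E'
from h import *
print(ctrl.get_state()["qpos"])
C=cal("wrist");im=optics.camera("wrist");np.save("w1.npy",im)
save("w1.png",cv2.resize(im,(800,600)))
print("predicted well",np.array(proj("wrist",[568,103,44],C))*1.5625,"grip",np.array(proj("wrist",[575,9,75],C))*1.5625)
print(-C[3].T@C[4])
E
```

```text
time: 1.55
tool_pos: [560.9, 79.9, 350.4]
orientation: [180.0, -0.1, -178.5]
ft_force: [0.0, -1.3, 0.8]
finger_gap: 85.3
grip_force: 0.0
[-3.87253601e+00  2.07048186e+01  5.67917919e+01  1.81447546e-02
  1.02599179e+02 -9.53416055e+01]
predicted well [421.88565605 256.38819563] grip [321.35447212 267.13863447]
[494.77934107  78.27122071 493.32202532]
```

View pics/w1.png

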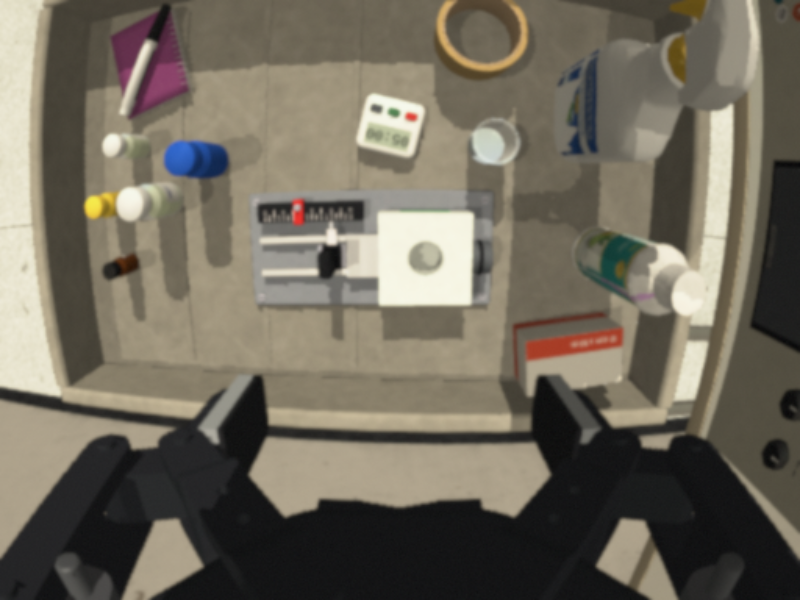

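The wrist view shows the well at (425,257), the grip top at (330,258), the pointer tip near (332,228), the clip at (298,212) and the small vial's cap at (114,146), all as predicted. I now refine these by masks.

```bash
cat >> h.py <<'E'
def comp(m,near):
    n,l,st,c=cv2.connectedComponentsWithStats(m.astype(np.uint8))
    i=1+np.argmin(np.hypot(*(c[1:]-near).T)+1000*(st[1:,4]<12)); return (l==i).astype(np.uint8),c[i],st[i]
def hsvm(im): return [x.astype(int) for x in cv2.split(cv2.cvtColor(im,cv2.COLOR_RGB2HSV))]
E
python3 - <<'E'
from h import *
k=1.5625; im=np.load("w1.npy"); C=cal("wrist"); h,s,v=hsvm(im)
P=lambda u,v_,z:plane("wrist",u,v_,z,C)
# block top, well
g=im.astype(int).min(2); th=cv2.threshold(im[130:200,235:310].min(2),0,255,cv2.THRESH_OTSU)[0]; print("otsu",th)
m=(g>th); b,c,st=comp(m,(272,165)); print("block",c,st)
cn=max(cv2.findContours(b,0,2)[0],key=cv2.contourArea); r=cv2.boxPoints(cv2.minAreaRect(cn)); print("corners",[P(*q,44)[:2].round(1) for q in r])
z=np.array([P(*q,44)[:2] for q in r]); print("block centre",z.mean(0),[ (np.linalg.norm(z[i]-z[i-1]).round(1), np.degrees(np.arctan2(*(z[i]-z[i-1])[::-1])).round(1)) for i in range(4)])
w,c,st=comp(~m[145:185,252:292],(20,20)); cn=max(cv2.findContours(w,0,2)[0],key=cv2.contourArea); e=cv2.fitEllipse(cn.astype(np.float32)+[252,145]); print("well px",e); print("well",P(*e[0],44), "dia", [x/(C[0])*450 for x in e[1]])
np.save("well1.npy",np.array(e[0]))
# clip
r_=((h<8)|(h>172))&(s>140)&(v>90); q,c,st=comp(r_,(191,136)); print("clip",c,st,P(*c,26))
# grip / pointer
d=(v<45); q,c,st=comp(d,(210,165)); print("grip dark",c,st)
S=np.load("scene0.npy")
T=np.load("top0.npy")
print("plate corners",[P(a/k,b_/k,8)[:2].round(1) for a,b_ in((254,195),(491,193),(491,304),(258,304))])
# vial
m=(s<60)&(v>150); q,c,st=comp(m,(73,93)); print("vial cap",c,st,P(*c,65)[:2])
crop=np.hstack([cv2.resize(im[110:200,155:255],(500,450),interpolation=2),cv2.resize(im[70:145,50:100],(300,450),interpolation=2)]);save("c2.png",crop)
E
```

```text
otsu 174.0
block [262.72647815 163.92390746] [ 166  135  137   60 3890]
corners [array([524.9, -58.4]), array([521.3, 150.9]), array([614. , 156.3]), array([619.8, -61.7])]
block centre [570.01028665  46.76129771] [(np.float64(95.0), np.float64(178.0)), (np.float64(209.3), np.float64(91.0)), (np.float64(92.8), np.float64(3.3)), (np.float64(218.0), np.float64(-88.5))]Traceback (most recent call last):
  File "<stdin>", line 9, in <module>
cv2.error: OpenCV(4.12.0) /io/opencv/modules/imgproc/src/shapedescr.cpp:356: error: (-215:Assertion failed) n >= 0 && (depth == CV_32F || depth == CV_32S) in function 'fitEllipseNoDirect'
```

```bash
cat > m.py <<'E'
from h import *
k=1.5625; im=np.load("w1.npy"); C=cal("wrist"); h,s,v=hsvm(im)
P=lambda u,v_,z:plane("wrist",u,v_,z,C)
m=im.min(2)>174; m2=m.copy(); m2[:,:242]=0
b,c,st=comp(m2,(272,165)); b=cv2.morphologyEx(b,cv2.MORPH_OPEN,np.ones((3,3)))
cn=max(cv2.findContours(b,0,2)[0],key=cv2.contourArea); z=np.array([P(*q,44)[:2] for q in cv2.boxPoints(cv2.minAreaRect(cn))])
print("block centre",z.mean(0),z.round(1).tolist(),[(np.linalg.norm(z[i]-z[i-1]).round(1),np.degrees(np.arctan2(*(z[i]-z[i-1])[::-1])).round(1)) for i in range(4)])
w,c,st=comp(~m[145:185,252:292],(20,20)); cn=max(cv2.findContours(w,0,1)[0],key=cv2.contourArea); e=cv2.fitEllipse((cn+[252,145]).astype(np.float32)); print("well px",e); wl=P(*e[0],44);print("well",wl)
# height of mouth from top+wrist views
T=np.load("top0.npy"); t=cv2.threshold(T[140:185,170:212].min(2),0,255,8)[0]; w,c,st=comp(T[140:185,170:212].min(2)<=t-0,(20,21)); 
cn=max(cv2.findContours(w,0,1)[0],key=cv2.contourArea); e2=cv2.fitEllipse((cn+[170,140]).astype(np.float32)); print("top well",e2,tri(ray("top",*e2[0]),ray("wrist",*e[0],C)))
r_=((h<8)|(h>172))&(s>140)&(v>90); q,c,st=comp(r_,(191,136)); print("clip",c,st,P(*c,22), "tri w/ top",tri(ray("top",251.75,189.1),ray("wrist",*c,C)))
m=(s<60)&(v>150); q,c,st=comp(m,(73,93)); print("vial cap",c,st,P(*c,65)[:2],tri(ray("top",349.95,243.25),ray("wrist",*c,C)))
print("plate",[P(a/k,b_/k,8)[:2].round(1).tolist() for a,b_ in((254,195),(491,193),(491,304),(258,304))])
save("c2.png",np.hstack([cv2.resize(im[110:200,155:255],(500,450),interpolation=2),cv2.resize(im[70:145,50:100],(300,450),interpolation=2)]))
E
python3 m.py
```

```text
block centre [569.09430444 107.21064754] [[524.5, 60.0], [521.3, 150.9], [614.0, 156.3], [616.6, 61.7]] [(np.float64(92.1), np.float64(-179.0)), (np.float64(90.9), np.float64(92.0)), (np.float64(92.8), np.float64(3.3)), (np.float64(94.6), np.float64(-88.5))]
well px ((271.84716796875, 164.60211181640625), (19.46988868713379, 20.790849685668945), 88.90179443359375)
well [568.66591947 106.61051214  44.        ]
top well ((190.19033813476562, 161.4208221435547), (14.836564064025879, 16.479745864868164), 82.94811248779297) (array([571.64728089, 107.92821894,  24.90935849]), np.float64(0.4440543732528771))
clip [191.17045455 135.89772727] [187 128   8  16  88] [528.16570432 -22.70485143  22.        ] tri w/ top (array([529.33411351, -23.15251512,  23.55513117]), np.float64(2.957003277026569))
vial cap [ 71.69918699 153.16260163] [ 69 140   8  25 123] [ 548.04854822 -223.86402918] (array([ 496.22323114, -225.1992751 ,   56.02529605]), np.float64(105.0792970633898))
plate [[510.0, -75.4], [503.4, 176.2], [624.0, 183.9], [630.9, -74.6]]
```

View pics/c2.png

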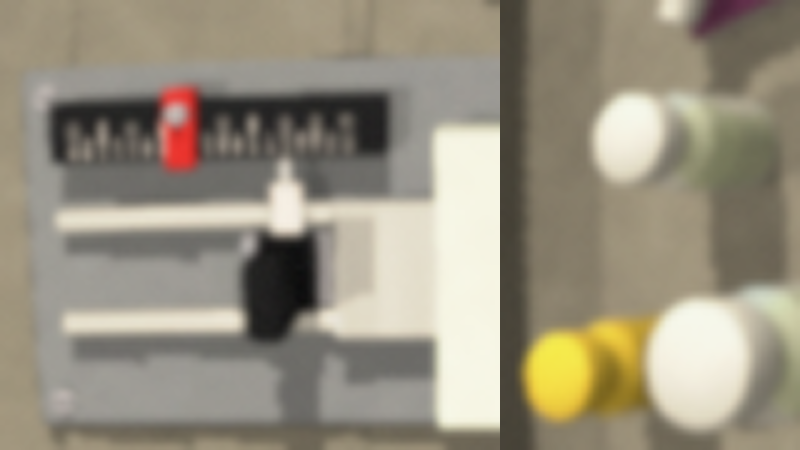

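Close up, the pointer tip is at crop (285,160), the clip at (180,125), and the small vial's cap at (632,138). The clear vial is the smaller of the two white ones. The implied pull is about 33 mm, which is within 28–50. I move above the vial and look again.

```bash
python3 -m pendant '{"motion": [[0.3,14,-40,14,0],[0.3,28,-80,28,0],[0.3,42,-120,42,0],[0.3,56,-160,56,0],[0.3,70,-200,70,0],[0.3,84,-240,84,0],[0.3,98,-278,100,0],[0.3,98,-278,100,0],[0.3,98,-278,100,0]]}'
cat > v.py <<'E'
from h import *
s=ctrl.get_state();C=cal("wrist");im=optics.camera("wrist");np.save("w2.npy",im);h,S,v=hsvm(im)
p=proj("wrist",[442,-221,65],C); m=(S<55)&(v>150)
q,c,st=comp(m,p);print("pred",p,"cap",c,st)
cn=max(cv2.findContours(q,0,1)[0],key=cv2.contourArea);e=cv2.fitEllipse(cn.astype(np.float32));print("ell",e)
X=plane("wrist",*e[0],65,C);print("z65",X,"tri",tri(ray("wrist",*e[0],C),ray("top",349.5,242.8)),tri(ray("wrist",*e[0],C),ray("scene",523/1.5625,369/1.5625)))
print(s["tool_pos"],s["orientation"])
save("c3.png",cv2.resize(im,(640,480)))
E
python3 v.py
```

```text
time: 2.5
tool_pos: [470.3, -199.7, 251.3]
orientation: [180.0, -0.0, -178.5]
ft_force: [-0.4, 0.3, 0.1]
finger_gap: 55.3
grip_force: 0.0
pred (np.float64(236.45716211046158), np.float64(148.92661348771952)) cap [230.17039801 151.27736318] [208 135  41  36 804]
ell ((227.99368286132812, 151.46163940429688), (29.816261291503906, 41.94749069213867), 70.51990509033203)
z65 [ 445.02827264 -230.41277307   65.        ] tri (array([ 456.5508025 , -239.22959111,  -34.61800466]), np.float64(1.775598938922736)) (array([ 443.56052385, -227.58498816,   67.1902012 ]), np.float64(5.736280952805857))
[ 470.34225508 -199.69763935  251.34013993] [ 1.79966007e+02 -4.76063461e-03 -1.78472591e+02]
```

View pics/c3.png

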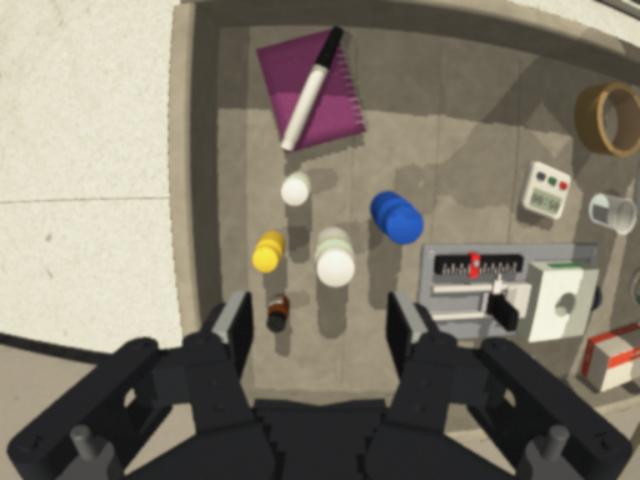

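The view shows the small vial's cap at (295,190), free of its neighbours: the big white at (334,262), yellow at (267,255) and amber at (277,312). My mask merged the cap with its surroundings, so I tighten it.

```bash
cat > v2.py <<'E'
from h import *
im=np.load("w2.npy");C=cal("wrist")
print(im[144:162:2,226:250:3].min(2))
for t in(150,170,190,205):
    q,c,st=comp(im.min(2)>t,(236,152)); cn=max(cv2.findContours(q,0,1)[0],key=cv2.contourArea)
    e=cv2.fitEllipse(cn.astype(np.float32)); print(t,np.round(e[0],1),np.round(e[1],1),st,plane("wrist",*e[0],65,C)[:2].round(1),[ (x[0].round(1),x[1].round(1)) for x in (tri(ray("wrist",*e[0],C),ray("top",349.9,243.2)),tri(ray("wrist",*e[0],C),ray("scene",523/1.5625,368/1.5625)))])
E
python3 v2.py
```

```text
[[136 192 224 231 227 197 166 128]
 [158 223 233 236 236 226 175 137]
 [189 228 230 234 234 230 200 141]
 [209 226 229 232 230 227 216 143]
 [214 223 226 228 226 223 219 140]
 [209 220 223 225 223 219 216 131]
 [198 215 218 220 218 215 208 111]
 [178 207 210 210 210 208 187  97]
 [140 194 200 200 200 197 140  91]]
150 [235.6 151. ] [21.5 25.7] [224 138  23  26 465] [ 445.  -221.6] [(array([ 443.2, -221.4,   67.9]), np.float64(2.8)), (array([ 445.5, -222.6,   65.2]), np.float64(2.4))]
170 [235.3 151.7] [20.5 23.1] [225 140  22  24 400] [ 445.7 -221.9] [(array([ 443.9, -221.8,   65.9]), np.float64(3.5)), (array([ 446.1, -222.7,   64.8]), np.float64(1.8))]
190 [235.3 152. ] [19.3 20. ] [226 142  20  21 331] [ 446.1 -221.9] [(array([ 444. , -221.8,   66.2]), np.float64(3.9)), (array([ 446.5, -222.7,   64.6]), np.float64(1.7))]
205 [235.2 151.1] [16.2 18.7] [226 143  19  17 261] [ 445.1 -222.1] [(array([ 443.8, -222.2,   63.8]), np.float64(2.9)), (array([ 445.5, -222.9,   65.3]), np.float64(1.9))]
```

The cap is at (445.5, −222), 65 mm high and about 23 mm across, which matches the text. I go down and grasp it.

```bash
python3 -m pendant '{"motion": [[0.1,13,-11,20,0],[0.1,25,-22,60,0],[0.1,25,-22,100,0],[0.1,25,-22,140,0],[0.1,25,-22,170,0],[0.1,25,-22,190,0],[0.1,25,-22,205,0],[0.1,25,-22,217,0],[0.1,25,-22,217,0],[0.1,25,-22,217,0]]}'
python3 -m pendant '{"motion": [[-0.3,0,0,0,0],[-0.6,0,0,0,0],[-0.7,0,0,0,0],[-0.7,0,0,0,0],[-0.7,0,0,0,0],[-0.7,0,0,0,0]]}'
```

```text
time: 3.55
tool_pos: [446.9, -222.3, 35.1]
orientation: [-180.0, 0.1, -178.4]
ft_force: [1.2, 0.2, 1.0]
finger_gap: 46.8
grip_force: 0.0
time: 4.15
tool_pos: [446.6, -223.0, 35.5]
orientation: [-180.0, 0.1, -178.5]
ft_force: [1.3, 2.1, 6.1]
finger_gap: 23.9
grip_force: 58.5
```

The gap of 23.9 mm at 58 N means the cap is held. Now I lift and carry it to a hover above the well.

```bash
python3 -m pendant '{"motion": [[-0.7,0,0,-15,0],[-0.7,0,0,-45,0],[-0.7,0,0,-80,0],[-0.7,0,0,-115,0],[-0.7,0,0,-130,0],[-0.7,-7,18,-130,0],[-0.7,-20,50,-130,0],[-0.7,-34,85,-130,0],[-0.7,-48,120,-130,0],[-0.7,-62,155,-130,0],[-0.7,-76,190,-130,0],[-0.7,-90,225,-130,0],[-0.7,-104,260,-130,0],[-0.7,-118,295,-130,0],[-0.7,-127,317,-130,0],[-0.7,-131,326,-130,0],[-0.7,-131,326,-130,0],[-0.7,-131,326,-130,0]]}'
cat > w.py <<'E'
from h import *
import sys
s=ctrl.get_state();C=cal("wrist");im=optics.camera("wrist");np.save(sys.argv[1]+".npy",im)
print(s["tool_pos"],s["orientation"],s["finger_gap"],s["ft_force"])
print("pred well",proj("wrist",[568.7,106.6,44],C),"cap",proj("wrist",s["tool_pos"]+[0,0,30.],C),"bottom",proj("wrist",s["tool_pos"]-[0,0,35.],C))
save(sys.argv[1]+".png",cv2.resize(im,(800,600),interpolation=2))
E
python3 w.py w3
```

```text
time: 5.95
tool_pos: [568.0, 105.4, 164.4]
orientation: [-180.0, -0.0, -178.5]
ft_force: [-0.6, -0.1, -0.6]
finger_gap: 23.9
grip_force: 59.0
[567.95993404 105.4498715  164.44458242] [-1.79979145e+02 -7.50463182e-03 -1.78491619e+02] 23.88694353746017 [-0.60603947 -0.10713526 -0.63999002]
pred well (np.float64(256.2762511537194), np.float64(189.43018723330783)) cap (np.float64(254.75923737314997), np.float64(273.28536603049156)) bottom (np.float64(254.92857491227156), np.float64(221.3957875867601))
```

View pics/w3.png

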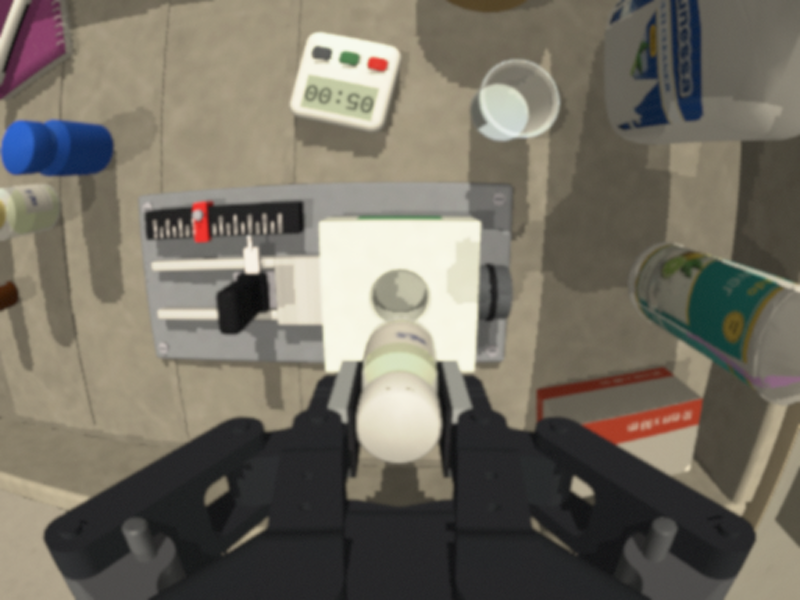

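The hover view shows the vial held upright (cap at (399,422)) with the well at (399,294). The pointer tip is at (249,237) and the clip at (202,222). I measure the offsets precisely.

```bash
cat > m3.py <<'E'
from h import *
im=np.load("w3.npy");C=cal("wrist");h,S,v=hsvm(im);s=ctrl.get_state();tp=s["tool_pos"]
P=lambda u,v_,z:plane("wrist",u,v_,z,C)
g=im.min(2)
o=(215,165); sub=g[165:207,230:282]
for t in(165,180,195):
    w,c,st=comp(sub<t,(25,23)); 
    cn=max(cv2.findContours(w,0,1)[0],key=cv2.contourArea); e=cv2.fitEllipse((cn+[230,165]).astype(np.float32)); print("well",t,np.round(e[0],1),np.round(e[1],1),st,P(*e[0],44)[:2].round(1))
print("well horizontal extents rows 180..200"); 
for r in range(174,202,3): print(r,"".join("#" if x<180 else "." for x in g[r,230:282]))
for t in(175,190,200):
    q,c,st=comp(g>t,(255,270)); cn=max(cv2.findContours(q,0,1)[0],key=cv2.contourArea); e=cv2.fitEllipse(cn.astype(np.float32)); print("cap",t,np.round(e[0],1),np.round(e[1],1),st,(P(*e[0],tp[2]+30)-tp).round(1))
r_=((h<8)|(h>172))&(S>140)&(v>90); q,c,st=comp(r_,(130,142)); print("clip",c,st,P(*c,24)[:2])
lx=np.array([-.0265,.99965]); wl=np.array([568.7,106.6])
for nm,p in(("clip",P(*c,24)[:2]),("ptr",P(249/1.5625,239/1.5625,22)[:2])): print(nm,p,"local x",(p-wl)@lx,"y",(p-wl)@[-.99965,-.0265])
q,c,st=comp((g>170)[:, :175],(160,163)); print(c,st)
save("c4.png",cv2.resize(im[115:235,85:185],(600,720)[::1],interpolation=2)[:600])
E
python3 m3.py
```

```text
well 165 [254.8 188.2] [28.9 35.4] [  8   8  36  31 675] [567.6 105. ]
well 180 [255.4 189.5] [34.3 36.6] [   7    7   38   35 1030] [568.8 105.6]
well 195 [255.5 189.4] [35.1 37.5] [   7    7   38   35 1085] [568.7 105.6]
well horizontal extents rows 180..200
174 .................##################.................
177 .............##########################.............
180 ..........################################..........
183 ........###################################.........
186 ........####################################........
189 .......######################################.......
192 .......#####################################........
195 ........###################################.........
198 ..........################################..........
201 ............############################............
cap 175 [254.8 260.5] [50.  63.2] [ 230  226   51   63 2480] [-6.3 -0.1 30. ]
cap 190 [255.6 262.7] [38.9 50. ] [ 230  241   51   41 1510] [-5.3  0.2 30. ]
cap 200 [256.2 261.1] [28.8 47.4] [ 232  245   48   31 1044] [-6.1  0.4 30. ]
clip [128.89756098 142.44878049] [122 129  14  26 205] [527.6744787 -23.4741046]
clip [527.6744787 -23.4741046] local x -128.9414023488213 y 44.45812613663522
ptr [539.01934202   8.93302647] local x -96.84625265345699 y 32.25844455278382
[171.20512821 167.43589744] [168 165   7   6  39]
```

View pics/c4.png

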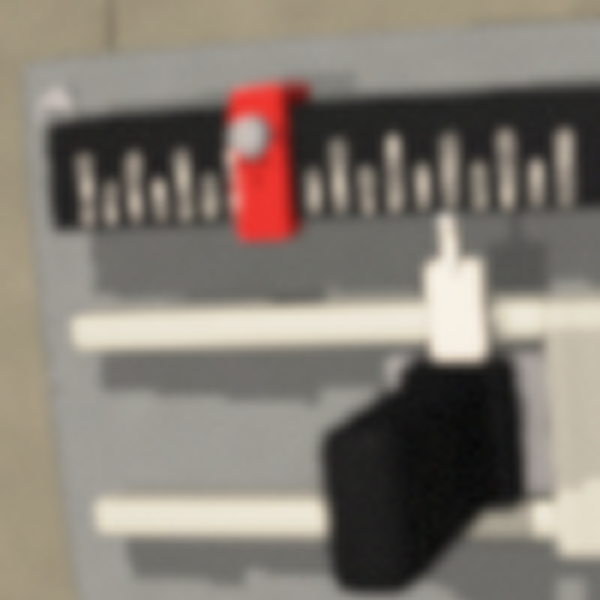

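```bash
python3 - <<'E'
from h import *
im=np.load("w3.npy");tp=ctrl.get_state()["tool_pos"];C=cal("wrist");g=im.min(2)
for dz in(28,30,32): print(dz,"cap +x rim",proj("wrist",tp+[12,0,dz],C))
for dz in(-33,-35,-37): print(dz,"base -x rim",proj("wrist",tp+[-14,0,dz],C),proj("wrist",tp+[0,0,dz],C))
print("col255 rows 195-232",g[195:232,255]); print("col250",g[195:215,250]);print("rows 285-305",g[285:305,255])
E
```

```text
28 cap +x rim (np.float64(254.15299533973825), np.float64(293.2228393739317))
30 cap +x rim (np.float64(254.13857469462863), np.float64(295.66295922111294))
32 cap +x rim (np.float64(254.1238342298821), np.float64(298.1621492631181))
-33 base -x rim (np.float64(255.52390531912513), np.float64(201.24345529230447)) (np.float64(254.9472620271578), np.float64(222.48326384528048))
-35 base -x rim (np.float64(255.52134487938383), np.float64(200.3279335592145)) (np.float64(254.95053754493716), np.float64(221.3770542301545))
-37 base -x rim (np.float64(255.51883596190845), np.float64(199.43116920393103)) (np.float64(254.95375195118385), np.float64(220.29247371887328))
col255 rows 195-232 [131 131 130 129 138 159 169 172 177 175 170 172 174 179 181 181 176 167
 156 152 159 170 177 174 164 158 155 156 157 162 173 187 193 194 193 193
 192]
col250 [131 130 128 128 144 159 165 167 169 172 169 166 171 173 177 179 180 179
 178 178]
rows 285-305 [180 178 176 174 172 170 168 167 164 162 147 111  78  63  57  54  54  55
  56  56]
```

The cap rim and base rim match a vial centred at the TCP and 35 mm below it. The well is 0.7 mm ahead in x and 0.5 mm in y. I descend with force checks.

```bash
python3 -m pendant '{"motion": [[-0.7,-0.7,0.5,20,0],[-0.7,-0.7,0.5,45,0],[-0.7,-0.7,0.5,65,0],[-0.7,-0.7,0.5,75,0],[-0.7,-0.7,0.5,80,0],[-0.7,-0.7,0.5,84,0],[-0.7,-0.7,0.5,88,0],[-0.7,-0.7,0.5,92,0],[-0.7,-0.7,0.5,92,0]]}'
python3 -m pendant '{"motion": [[-0.7,0,0,4,0],[-0.7,0,0,8,0],[-0.7,0,0,12,0],[-0.7,0,0,16,0],[-0.7,0,0,20,0],[-0.7,0,0,22,0],[-0.7,0,0,22,0]]}'
```

```text
time: 6.9
tool_pos: [568.8, 106.9, 72.1]
orientation: [-180.0, -0.0, -178.5]
ft_force: [0.3, 0.1, 0.2]
finger_gap: 23.7
grip_force: 59.0
time: 7.6
tool_pos: [568.8, 106.8, 50.0]
orientation: [180.0, -0.0, -178.5]
ft_force: [0.6, 0.5, -0.3]
finger_gap: 24.2
grip_force: 59.0
```

```bash
python3 -m pendant '{"motion": [[-0.7,0,0,1,0],[-0.7,0,0,2,0],[-0.7,0,0,2.5,0],[-0.7,0,0,2.5,0]]}'
python3 -m pendant '{"motion": [[-0.7,0,0,0.5,0],[-0.7,0,0,1,0],[-0.7,0,0,1,0]]}'
```

```text
time: 8.0
tool_pos: [568.9, 106.8, 47.8]
orientation: [180.0, 0.0, -178.5]
ft_force: [-0.6, 0.1, 0.2]
finger_gap: 24.1
grip_force: 59.0
time: 8.3
tool_pos: [569.1, 106.9, 47.6]
orientation: [-180.0, 0.1, -178.5]
ft_force: [-2.4, 0.0, 5.2]
finger_gap: 24.1
grip_force: 59.6
```

Contact comes at 5 N with the TCP at 47.6, as expected for the vial on the floor. I release and rise, then look.

```bash
python3 -m pendant '{"motion": [[-0.3,0,0,0,0],[-0.1,0,0,0,0],[0,0,0,0,0],[0,0,0,0,0],[0,0,0,-20,0],[0,0,0,-50,0],[0,0,0,-85,0],[0,0,0,-110,0],[0,0,0,-110,0],[0,0,0,-110,0]]}'
python3 w.py w4
```

```text
time: 9.3
tool_pos: [568.7, 106.8, 156.6]
orientation: [-180.0, 0.0, -178.5]
ft_force: [-0.2, -0.3, -0.9]
finger_gap: 43.2
grip_force: 0.0
[568.74870349 106.83532095 156.64569389] [-1.79997592e+02  4.05744473e-03 -1.78460880e+02] 43.166719911442826 [-0.22745652 -0.26956935 -0.93793679]
pred well (np.float64(254.7073175986197), np.float64(190.66085039620646)) cap (np.float64(254.7422107070286), np.float64(273.2813164223089)) bottom (np.float64(254.88358468436454), np.float64(221.37072064197164))
```

View pics/w4.png

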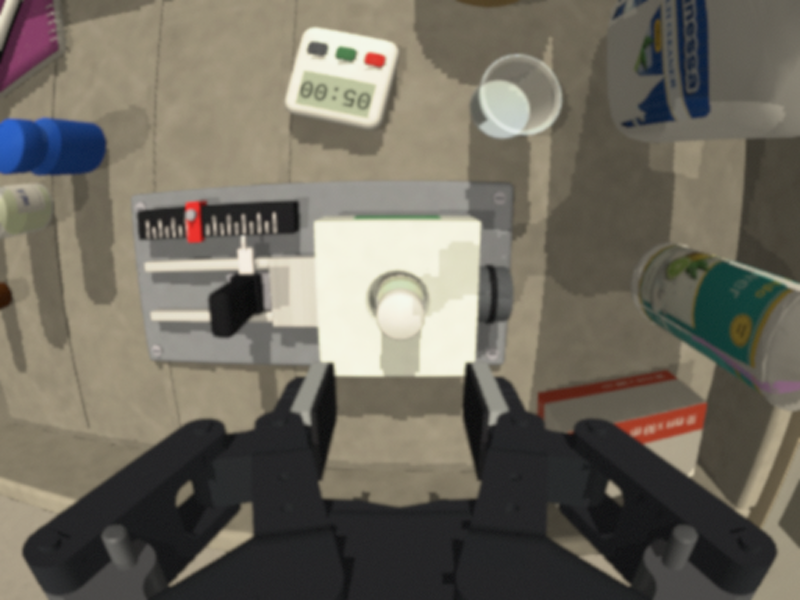

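The vial sits upright in the well, cap at (400,317) with the rim visible all round; the bystanders are untouched. Next I bring the gripper over the grip, biased 2 mm toward the pull, and lower it.

```bash
python3 -m pendant '{"motion": [[0,0,-30,0,0],[0,0,-65,0,0],[0,0,-90,0,0],[0,0,-98,0,0],[0,0,-98,15,0],[0,0,-98,45,0],[0,0,-98,75,0],[0,0,-98,95,0],[0,0,-98,107,0],[0,0,-98,114,0],[0,0,-98,114,0],[0,0,-98,114,0]]}'
python3 -m pendant '{"motion": [[-0.2,0,0,0,0],[-0.4,0,0,0,0],[-0.6,0,0,0,0],[-0.8,0,0,0,0],[-0.9,0,0,0,0],[-0.9,0,0,0,0],[-0.9,0,0,0,0]]}'
```

```text
time: 10.55
tool_pos: [572.0, 8.9, 43.5]
orientation: [-180.0, 0.1, -178.5]
ft_force: [-0.0, -0.3, 0.0]
finger_gap: 42.7
grip_force: 0.0
time: 11.25
tool_pos: [571.7, 9.4, 43.4]
orientation: [180.0, 0.1, -178.5]
ft_force: [-0.9, 4.7, 5.9]
finger_gap: 13.6
grip_force: 58.6
```

The grip is held: gap 13.6 mm, spring pulling 4.7 N. I pull most of the way, then look.

```bash
python3 -m pendant '{"motion": [[-0.9,0,-4,0,0],[-0.9,0,-9,0,0],[-0.9,0,-14,0,0],[-0.9,0,-19,0,0],[-0.9,0,-24,0,0],[-0.9,0,-27,0,0],[-0.9,0,-29,0,0],[-0.9,0,-29,0,0],[-0.9,0,-29,0,0]]}'
python3 - <<'E'
from h import *
s=ctrl.get_state();C=cal("wrist");im=optics.camera("wrist");np.save("w5.npy",im);T=optics.camera("top");np.save("t5.npy",T);S=optics.camera("scene");np.save("s5.npy",S)
u,v=map(int,proj("wrist",[527.7,-23,24],C));print(u,v,s["tool_pos"])
c=im[v-30:v+45,u-50:u+50]; save("c5.png",np.hstack([cv2.resize(c,(800,600),interpolation=2)]))
E
```

```text
time: 12.15
tool_pos: [572.5, -19.2, 43.4]
orientation: [179.9, 0.1, -178.4]
ft_force: [0.1, 6.8, 5.8]
finger_gap: 13.4
grip_force: 58.7
250 154 [572.50074438 -19.20714275  43.42922068]
```

View pics/c5.png

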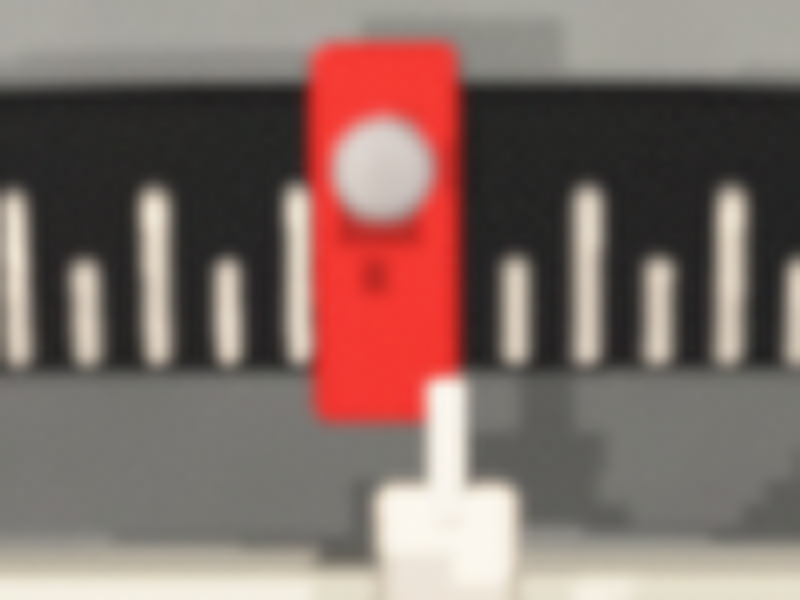

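Directly from above, the clip (10 mm ≈ 147 px) is centred at 388 and the pointer is at 446, so 3.9 mm remain. I pull 4 mm more and measure.

```bash
python3 -m pendant '{"motion": [[-0.9,0,-1.5,0,0],[-0.9,0,-3,0,0],[-0.9,0,-4,0,0],[-0.9,0,-4,0,0],[-0.9,0,-4,0,0],[-0.9,0,-4,0,0]]}'
python3 - <<'E'
from h import *
C=cal("wrist");im=optics.camera("wrist");np.save("w6.npy",im)
u,v=map(int,proj("wrist",[527.7,-23,24],C));print(u,v)
c=im[v-30:v+45,u-50:u+50]; save("c6.png",cv2.resize(c,(800,600),interpolation=2))
S=optics.camera("scene");T=optics.camera("top")
for n,a in(("scene",S),("top",T)):
    o=np.load(n+"0.npy"); d=(np.abs(a.astype(int)-o).max(2)>60).astype(np.uint8); print(n,[tuple(x) for x in cv2.connectedComponentsWithStats(d)[2][1:] if x[4]>30])
E
```

```text
time: 12.9
tool_pos: [572.6, -23.1, 43.5]
orientation: [179.9, 0.1, -178.4]
ft_force: [0.7, 6.4, 5.9]
finger_gap: 13.2
grip_force: 58.7
257 154
scene [(np.int32(0), np.int32(0), np.int32(16), np.int32(26), np.int32(255)), (np.int32(153), np.int32(0), np.int32(149), np.int32(183), np.int32(6343)), (np.int32(9), np.int32(17), np.int32(25), np.int32(45), np.int32(394)), (np.int32(24), np.int32(76), np.int32(9), np.int32(14), np.int32(58)), (np.int32(106), np.int32(83), np.int32(24), np.int32(90), np.int32(604)), (np.int32(55), np.int32(92), np.int32(12), np.int32(21), np.int32(79)), (np.int32(36), np.int32(94), np.int32(8), np.int32(27), np.int32(126)), (np.int32(144), np.int32(106), np.int32(52), np.int32(13), np.int32(171)), (np.int32(59), np.int32(115), np.int32(9), np.int32(8), np.int32(51)), (np.int32(171), np.int32(117), np.int32(20), np.int32(13), np.int32(84)), (np.int32(51), np.int32(121), np.int32(24), np.int32(95), np.int32(1184)), (np.int32(175), np.int32(137), np.int32(10), np.int32(18), np.int32(107)), (np.int32(239), np.int32(164), np.int32(15), np.int32(29), np.int32(238
[... 2191 characters left out ...]
), np.int32(34), np.int32(808)), (np.int32(53), np.int32(217), np.int32(14), np.int32(19), np.int32(102)), (np.int32(0), np.int32(220), np.int32(11), np.int32(17), np.int32(114)), (np.int32(346), np.int32(238), np.int32(11), np.int32(13), np.int32(100)), (np.int32(228), np.int32(245), np.int32(16), np.int32(29), np.int32(300)), (np.int32(9), np.int32(246), np.int32(31), np.int32(52), np.int32(679)), (np.int32(0), np.int32(300), np.int32(28), np.int32(11), np.int32(172)), (np.int32(46), np.int32(313), np.int32(35), np.int32(71), np.int32(1194)), (np.int32(205), np.int32(325), np.int32(21), np.int32(12), np.int32(166)), (np.int32(178), np.int32(332), np.int32(24), np.int32(37), np.int32(488))]
```

View pics/c6.png

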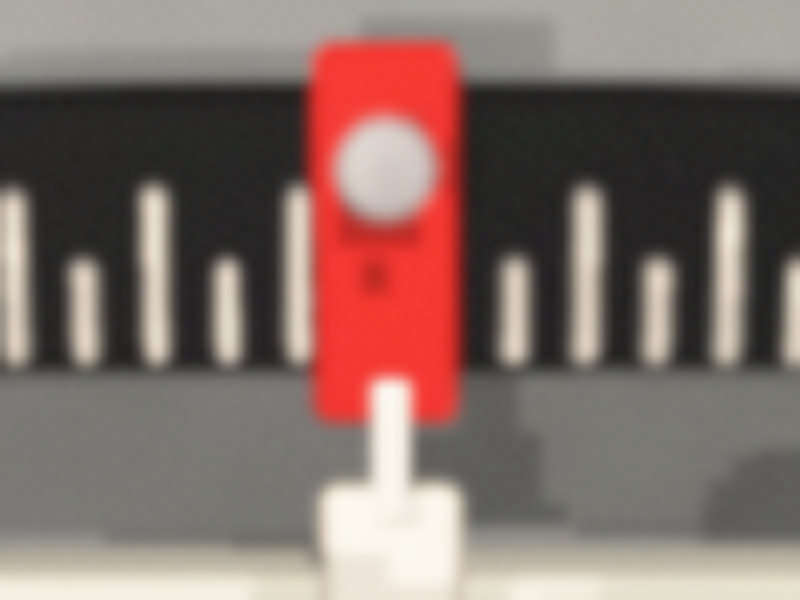

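The pointer is at 391 and the clip centre at 388, so they are level within about 0.2 mm. The grip is held steady at 59 N.

```bash
python3 -c "
from cell import ctrl
print(ctrl.sign_off())"
```

```text
the job is handed in; nothing more can be done
None
```

The job is handed in at 12.9 s plus a few camera calls: the vial stands upright in the well, released, and the shutter is held with the pointer about 0.2 mm from the middle of the red clip, no bystander touched as far as I saw.

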